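Change over from the main to the standby pump under the sink

TASK

Change the kitchen water over to the standby pump: turn the bar handle on the square grey isolator box fully to off (anticlockwise seen from above), and only then turn the bar handle on the round grey isolator housing fully to on (clockwise seen from above). The two must never be on together. Let go of both, each resting in its detent.

Things in the scene. Friction and masses are not known exactly. Their poses are not given: they have to be found in the camera images.
- square_isolator_grip (a point): Square isolator, fixed grey box 100 x 100 x 65 mm: point on the axis of its black upright bar handle, 95 mm above the floor, 30 above the housing top. Bar 68 long, 14 thick, 38 tall, its top 13 mm above this point, on a 44 mm disc 5 mm high; a 7 mm wide nose with a white line is 36 mm from the axis. Turns with the handle: x along the bar to the nose, y across its thickness, z up. Pinch across y here.
- square_isolator (a joint): Handle angle of the square isolator, rad: 0 off (nose at the round black boss on the housing), 1.047 on (nose at the straight black rib, 60 degrees clockwise seen from above). Grows clockwise. Stops at both ends; a sprung detent draws it to the nearer end (about 0.1 N m to pass the middle). Starts on.
- round_isolator_grip (a point): Round isolator, fixed grey drum 102 mm across, 55 high: point on the axis of its black upright bar handle, 85 mm above the floor, 30 above the housing top. Bar 68 long, 14 thick, 38 tall, its top 13 mm above this point, on a 44 mm disc 5 mm high; a 7 mm wide nose with a white line is 36 mm from the axis. Turns with the handle: x along the bar to the nose, y across its thickness, z up. Pinch across y here.
- round_isolator (a joint): Handle angle of the round isolator, rad: 0 off (nose at the round black boss on the housing), 1.047 on (nose at the straight black rib, 60 degrees clockwise seen from above). Grows clockwise. Stops at both ends; a sprung detent draws it to the nearer end (about 0.1 N m to pass the middle). Starts off.
There are look-alikes about, which are no part of the job. Leave any purple, red or yellow look-alike of the part that bears square_isolator_grip alone.

How it is judged:
On the way, in this order (a step that is already met when the one before it is completed fails the run):
1. the square isolator is turned off while the round one is still off (value of joint each of square_isolator, round_isolator below 0.175 rad), for 0.2 s.
2. the round isolator is then turned on (value of joint round_isolator above 0.872 rad and value of joint square_isolator below 0.175 rad), for 0.2 s.
At the end, for the whole second after the job is handed in: The square isolator's handle rests within 10 degrees (0.175 rad) of off and the round isolator's within 10 degrees of on, both still (under 0.1 rad/s) (all of step 2 and velocity of joint square_isolator between -0.1 and 0.1 rad/s and velocity of joint round_isolator between -0.1 and 0.1 rad/s); the robot touches nothing.
It fails at once if both isolators on together (the round one turned up while the square one is not yet off) (value of joint each of square_isolator, round_isolator above 0.35 rad).
It also fails if it takes over 51 s, if anything falls off the work surface, if the arm or the gripper's body presses on something with over 40 N, if the wrist force passes 120 N, or if a joint passes its speed limit or range.

ROBOT

A 6-joint arm with a two-finger parallel gripper is mounted at the origin on the work surface. World frame = base frame: x ahead of the robot, y to its left, z up, the work surface at z = 0. Lengths are in m, angles in rad, forces in N, time in s.
With the tool pointing down it reaches from about 0.375 to 0.9 m from the base axis. Payload 3.1 kg.
Tool frame: the origin (TCP) lies on the centre line of the jaws, within the pads' length; the fingertips stand 8 mm ahead of it and the grasp point (between the pads) lies 11 mm behind it; z points along the fingers, y is the line along which they close (so a half turn about z gives the same grasp; the last joint's range is limited). The gripper opens to 87 mm and grips with 3 to 60 N. Pads are 19 mm wide; open, the fingers measure 117 mm over their backs; the gripper's body (75 mm by 190 mm) begins 51 mm behind the grasp point.
Start: joints at [-1.45, 0.527, 1.433, -0, 1.181, -0.178], TCP at [0.184, -0.597, 0.231] pointing down, gripper open.
Joint ranges: [-3.08, 3.08], [-0.75, 2.2], [0.22, 2.44], [-1.43, 4.57], [0, 2.65], [-2.85, 2.85]. Speed limits (rad/s): [2.79, 2.79, 3.14, 3.14, 3.14, 3.14].

INTERFACE

Orientations are given as a unit quaternion [x, y, z, w].
In Python, from rig import robot gives the robot as it stands. The module is installed in compiled form; this text tells all that it offers.
- The arm moves only by the tool send_rows, never from a script. Its argument "increments" is one flat list of numbers, 7 for each row, row after row: the turn, a rotation vector about the world's x, y, z in rad, then the shift along the world's x, y, z in cm, then the opening, from 0 (shut) to 1 (fully open). A call has 1 to 20 rows; each row shifts and turns the commanded pose from where the row before left it; what a row does not reach is not made up. A row lasts 1/12 s, in which the tool goes at most 41.7 mm and 7.16 degrees, less where a joint would pass 70% of its speed; a pose out of reach is approached as far as the arm can. A call is refused whole if a number of a shift passes 4.17 or a number of a turn 0.125, either way. A call with a gripper value outside its range is refused whole. The fingers move at their own pace and stop on an object; "newtons" is the grip in N (left out, the last holds). Time passes only in rows, so rows that do not move let the fingers close. It gives the time, the measured TCP pose, the force, the opening and the grip force at its end, in the units of the state.
- robot.get_obs(): the state, without advancing time (a new reading comes with each control period).
- robot.camera(name): name is "scene" or "side" or "wrist"; returns a dict with "image" (384x512x3 uint8, red, green, blue), "range_z" (384x512 float32, m along the optical axis (not along the pixel's ray), 0 where there is no reading), "fx", "fy", "cx", "cy" (pixels), "R" (3x3) and "t" (3): a world point X has camera coordinates R X + t. Camera axes: x right, y down, z forward; pixel columns grow to the right and rows downward; lengths in m; the calibration is good to about 2 mm. The wrist camera is an equidistant fisheye: a pixel r from the principal point sees the ray r / f radians off the axis. A picture is of the moment at which its call begins.
- robot.hand_in(): hands the job in; it is judged then, once.
The state is a dict: "time": time; "q": joint angles; "joint_velocities": joint speeds; "joint_torque": joint torques, N m; "position": TCP position; "tool_rot": TCP orientation; "ft_force": force on the tool from outside, world axes, zero at the start; "moment": the same for the moment, N m; "grip_width": finger opening in m; "grip_force": force on a finger pad.
Only numpy, scipy, OpenCV 4.12 (cv2) and the standard library are available. Lean on these libraries where they do the work, as an engineer would, in place of code of your own. Each camera call takes 0.05 s, during which the arm holds its last target. There are 200 camera calls.

## Working session

There is one attempt and no reset: what is moved stays moved. The work goes in short steps, Python scripts to look and compute and a tool call to move; the robot and the scene stay as the last step left them, time stands still between calls to the robot, and variables do not carry over. Pictures are saved under pics/ and viewed, at most 10 in all, crops included, and the job is handed in when it is done.

Besides the shell and the picture viewer there is one more tool, called as name(argument=value, ...) on one line, values as JSON. send_rows: Moves the arm, as the interface text tells. Its arguments: {"type":"object","properties":{"increments":{"type":"array"},"newtons":{"type":"number"}},"required":["increments"]}

```bash
mkdir -p pics; cat > h.py <<'E'
from rig import robot
import numpy as np, cv2, pickle
def snap(n,tag):
    c=robot.camera(n); cv2.imwrite(f'pics/{tag}.png',c['image'][:,:,::-1]); pickle.dump(c,open(f'{tag}.pkl','wb')); return c
def load(tag): return pickle.load(open(f'{tag}.pkl','rb'))
def pt(c,u,v,d=None):
    d=c['range_z'][int(v),int(u)] if d is None else d
    p=np.array([(u-c['cx'])/c['fx']*d,(v-c['cy'])/c['fy']*d,d])
    return c['R'].T@(p-c['t'])
def onz(c,u,v,z):
    C=-c['R'].T@c['t']; r=c['R'].T@np.array([(u-c['cx'])/c['fx'],(v-c['cy'])/c['fy'],1]); return C+r*(z-C[2])/r[2]
E
python3 - <<'E'
from h import *
a=snap('scene','s1');b=snap('side','d1')
for c in(a,b): print(c['fx'],-c['R'].T@c['t'],c['R'][2])
cv2.imwrite('pics/both.png',np.vstack([cv2.resize(x['image'][:,:,::-1],(400,300)) for x in(a,b)]))
print(robot.get_obs())
E
```

```text
382.53082619310226 [0.78401049 0.05507326 0.82471742] [-0.46905262 -0.04814094 -0.88185718]
392.79194668855047 [0.06957589 0.72349286 0.85131291] [ 0.26030199 -0.65732914 -0.70722081]
{'time': 0.1, 'q': array([-1.45047518e+00,  5.28344459e-01,  1.43374151e+00, -2.13315291e-05,
        1.18140541e+00, -1.78491416e-01]), 'joint_velocities': array([ 1.80976095e-05, -3.00808702e-03, -1.76620319e-03,  1.71985841e-03,
       -1.71916406e-03,  6.70748366e-05]), 'joint_torque': array([-1.32807327e-04, -4.40984416e+01, -1.77150589e+01,  6.35915785e-02,
        5.33412199e-02, -4.18193736e-05]), 'position': array([ 0.18394202, -0.59666249,  0.22969752]), 'tool_rot': array([ 9.88858578e-01,  1.48855001e-01,  1.77492226e-05, -9.49250931e-04]), 'ft_force': array([-0.788677  , -0.38773354,  0.80136413]), 'moment': array([-0.01249535, -0.01799175, -0.00959175]), 'grip_force': 0.0, 'grip_width': 0.08701797318145536}
```

View pics/s1.png

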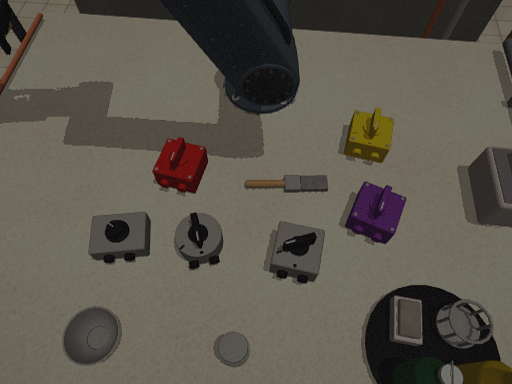

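View pics/d1.png

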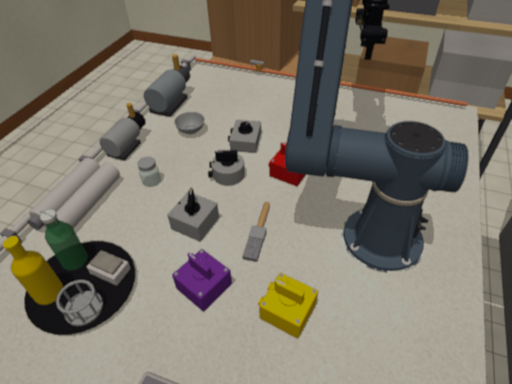

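The scene view shows the square isolator at about (298,245) and the round one at (199,235). In the side view they are at (193,212) and (227,165). I'll enlarge both.

```bash
python3 - <<'E'
from h import *
a=load('s1');b=load('d1')
def cr(c,u,v): return cv2.resize(c['image'][v:v+74,u:u+98,::-1],None,fx=4,fy=4,interpolation=cv2.INTER_CUBIC)
o=np.vstack([np.hstack([cr(a,250,212),cr(a,150,200)]),np.hstack([cr(b,145,172),cr(b,180,130)])])
cv2.imwrite('pics/crop.png',cv2.convertScaleAbs(o,alpha=1.5,beta=15))
E
```

```text
(no output)
```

View pics/crop.png

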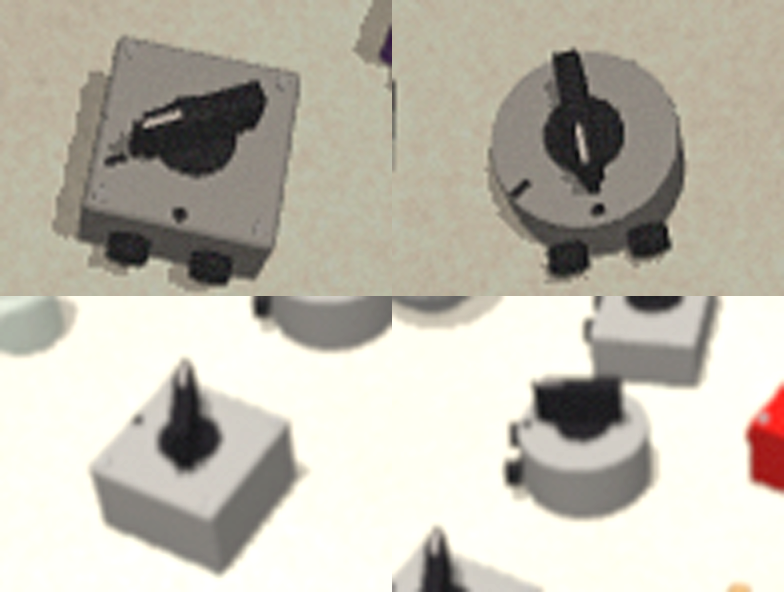

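The crop shows both handles:
- **Square:** the nose and white line point left at the rib (118,160), and the boss is at (180,214).
- **Round:** the nose points down at the boss (598,210), and the rib is at (520,187).

Next I'll compute poses from depth and the two views.

```bash
python3 - <<'E'
from h import *
a=load('s1');b=load('d1')
def cl(c,u0,v0,w,h):
    v,u=np.mgrid[v0:v0+h,u0:u0+w]; d=c['range_z'][v,u]
    p=np.stack([(u-c['cx'])/c['fx']*d,(v-c['cy'])/c['fy']*d,d],-1).reshape(-1,3)[d.ravel()>0]
    return (p-c['t'])@c['R']
for n,c,box in [('sq',a,(262,215,70,60)),('sq',b,(165,185,56,55)),('rd',a,(170,208,58,56)),('rd',b,(205,145,45,42))]:
    p=cl(c,*box)
    hz=.065 if n=='sq' else .055
    t=p[abs(p[:,2]-hz)<.006]; print(n,len(t),'topz',np.median(t[:,2]))
    xy=(t[:,:2]*1000).astype(np.float32)
    if n=='sq': print(cv2.minAreaRect(xy))
    else: print(cv2.minEnclosingCircle(xy))
    k=p[p[:,2]>hz+.03]
    r=cv2.minAreaRect((k[:,:2]*1000).astype(np.float32)); print(' bar',r,'mean',k.mean(0),'zmax',k[:,2].max())
def tri(u1,v1,u2,v2):
    P=[np.diag([1,1,1.])@np.array([[c['fx'],0,c['cx']],[0,c['fy'],c['cy']],[0,0,1]])@np.c_[c['R'],c['t']] for c in(a,b)]
    X=cv2.triangulatePoints(P[0],P[1],np.array([u1,v1.__float__()]),np.array([u2,float(v2)]));return (X[:3]/X[3]).ravel()
f=lambda x,y,u,v:(u+x/4-.375,v+y/4-.375)
S=lambda x,y:f(x,y,250,212)
R=lambda x,y:f(x-392,y,150,200)
DS=lambda x,y:f(x,y-296,145,172)
DR=lambda x,y:f(x-392,y-296,180,130)
print('boss sq',tri(*S(180,214),*DS(137,420)),'corners',tri(*S(300,73),*DS(213,517)),tri(*S(272,248),*DS(92,468)),tri(*S(122,37),*DS(290,427)))
print('nose top sq line outer',tri(*S(146,125),*DS(184,362)))
print('rd bar top far end',tri(*R(566,52),*DR(618,380)))
for q,z in(((180,214),.066),((118,160),.066)): print('sq mark',onz(a,*S(*q),z))
for q,z in(((598,210),.056),((520,187),.056)): print('rd mark',onz(a,*R(*q),z))
E
```

```text
sq 1747 topz 0.06517946008748458
((499.9812316894531, 123.76981353759766), (100.10150909423828, 100.3546371459961), 82.8228759765625)
 bar ((500.6418762207031, 121.71064758300781), (14.708390235900879, 67.4610595703125), 23.170459747314453) mean [0.50173347 0.12258436 0.10652379] zmax 0.11143492866942484
sq 851 topz 0.06645244467715966
((497.47808837890625, 124.40678405761719), (101.99130249023438, 101.30331420898438), 83.32305908203125)
 bar ((497.768310546875, 125.024169921875), (14.190596580505371, 66.70136260986328), 23.01746368408203) mean [0.49542064 0.12819188 0.10765925] zmax 0.11298826633095986
rd 1349 topz 0.055292660499041885
((490.12774658203125, -91.40165710449219), 51.01287841796875)
 bar ((492.882568359375, -90.70789337158203), (66.52703094482422, 14.016096115112305), 19.623483657836914) mean [ 0.49378158 -0.09010982  0.09715499] zmax 0.10145334418001732
rd 375 topz 0.05646851793047818
((488.6428527832031, -90.29341125488281), 51.216732025146484)
 bar ((489.83697509765625, -89.33295440673828), (66.78356170654297, 16.5178279876709), 18.608436584472656) mean [ 0.48869412 -0.08813515  0.0954471 ] zmax 0.10288679845384019
boss sq [0.54145819 0.11865259 0.06653104] corners [0.45556222 0.17777284 0.0643774 ] [0.55211442 0.16537896 0.06237062] [0.44323502 0.08303521 0.05856928]
nose top sq line outer [0.51135218 0.09539936 0.11016167]
rd bar top far end [ 0.46131718 -0.10074787  0.10014698]
sq mark [0.54119286 0.11860108 0.066     ]
sq mark [0.51574666 0.08515754 0.066     ]
rd mark [ 0.53032371 -0.07728246  0.056     ]
rd mark [ 0.52204742 -0.12040929  0.056     ]
```

send_rows(increments=[0,0,0.084,1.8,3.5,0,1,0,0,0.084,1.8,3.5,0,1,0,0,0.084,1.8,3.5,0,1,0,0,0.084,1.8,3.5,0,1,0,0,0.084,1.8,3.5,0,1,0,0,0.084,1.6,3.6,0,1,0,0,0.084,1.6,3.6,0,1,0,0,0.084,1.6,3.6,0,1,0,0,0.084,1.6,3.6,0,1,0,0,0.084,1.6,3.6,0,1,0,0,0.084,1.6,3.6,0,1,0,0,0.084,1.6,3.6,0,1,0,0,0.084,1.6,3.6,0,1,0,0,0.084,1.6,3.6,0,1,0,0,0.084,1.6,3.6,0,1,0,0,0.084,1.4,3.7,0,1,0,0,0.084,1.4,3.7,0,1,0,0,0.084,1.4,3.7,0,1,0,0,0.084,1.4,3.7,0,1,0,0,0.084,1.4,3.7,0,1], newtons=20)

```text
time: 1.77
position: [0.504, 0.1248, 0.2303]
tool_rot: [0.547, 0.837, -0.0, -0.0]
ft_force: [1.7, 0.5, 0.6]
grip_width: 0.087
grip_force: 0.0
```

send_rows(increments=[0,0,0,0,0,0,1,0,0,0,0,0,0,1,0,0,0,0,0,0,1])

```text
time: 2.02
position: [0.5032, 0.1226, 0.23]
tool_rot: [0.549, 0.836, -0.001, -0.001]
ft_force: [-0.3, -1.0, 0.8]
grip_width: 0.0871
grip_force: 0.0
```

send_rows(increments=[0,0,0,-0.4,0.1,-2,0.6,0,0,0,0,0,-3,0.6,0,0,0,0,0,-3,0.6,0,0,0,0,0,-3,0.6,0,0,0,0,0,-2,0.6,0,0,0,0,0,-1,0.6,0,0,0,0,0,-0.6,0.6,0,0,0,0,0,0,0.6,0,0,0,0,0,0,0.6])

```text
time: 2.77
position: [0.5006, 0.1231, 0.0852]
tool_rot: [0.55, 0.835, 0.0, 0.001]
ft_force: [-0.1, 0.5, 0.4]
grip_width: 0.0527
grip_force: 0.0
```

```bash
python3 - <<'E'
from h import *
c=snap('side','d2');w=snap('wrist','w2')
x=cv2.resize(c['image'][150:262,125:275,::-1],(400,300),interpolation=cv2.INTER_CUBIC)
cv2.imwrite('pics/v2.png',np.hstack([x,cv2.resize(w['image'][:,:,::-1],(400,300))]))
o=robot.get_obs();print(o['position'],o['ft_force'],o['tool_rot'])
E
```

```text
[0.50101333 0.12351084 0.08579248] [ 0.10319372 -0.49394225 -0.93283206] [5.49390570e-01 8.35564620e-01 7.48212447e-04 1.09888409e-03]
```

View pics/v2.png

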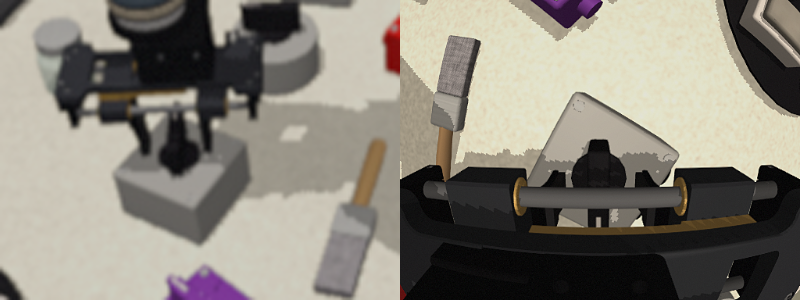

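The side crop shows the bar at (178,140) between the two fingers. The wrist view at (598,165) confirms it is aligned and centred. Now I'll close the gripper.

send_rows(increments=[0,0,0,-0.1,0,-0.1,0,0,0,0,0,0,0,0,0,0,0,0,0,0,0,0,0,0,0,0,0,0,0,0,0,0,0,0,0,0,0,0,0,0,0,0,0,0,0,0,0,0,0], newtons=25)

```text
time: 3.45
position: [0.4994, 0.1239, 0.0836]
tool_rot: [0.549, 0.836, 0.0, 0.0]
ft_force: [1.1, 3.2, -4.0]
grip_width: 0.0135
grip_force: 25.5
```

send_rows(increments=[0,0,0.07,0,0,0,0,0,0,0.07,0,0,0,0,0,0,0.07,0,0,0,0,0,0,0.07,0,0,0,0,0,0,0.07,0,0,0,0,0,0,0.07,0,0,0,0,0,0,0.07,0,0,0,0,0,0,0.07,0,0,0,0,0,0,0.07,0,0,0,0,0,0,0.07,0,0,0,0,0,0,0.07,0,0,0,0,0,0,0.07,0,0,0,0,0,0,0.07,0,0,0,0,0,0,0.07,0,0,0,0,0,0,0.05,0,0,0,0,0,0,0,0,0,0,0,0,0,0,0,0,0,0])

```text
time: 4.87
position: [0.4995, 0.1241, 0.0836]
tool_rot: [0.067, 0.998, 0.0, 0.001]
ft_force: [1.4, 2.3, -0.7]
grip_width: 0.014
grip_force: 25.0
```

send_rows(increments=[0,0,0,0,0,0,0.6,0,0,0,0,0,0,0.6,0,0,0,0,0,0,0.6,0,0,0,0,0,0,0.6,0,0,0,0,0,0,0.6,0,0,0,0,0,0,0.6,0,0,0,0,0,1,0.6,0,0,0,0,0,2,0.6,0,0,0,0,0,3,0.6,0,0,0,0,0,3,0.6,0,0,0,0,0,2,0.6,0,0,0,0,0,0,0.6])

```text
time: 5.87
position: [0.502, 0.1239, 0.1985]
tool_rot: [0.066, 0.998, 0.0, 0.005]
ft_force: [-0.5, 0.7, -0.3]
grip_width: 0.0522
grip_force: 0.0
```

send_rows(increments=[0,0,0.08,-0.1,-3.6,0,0.6,0,0,0.08,-0.1,-3.6,0,0.6,0,0,0.08,-0.1,-3.6,0,0.6,0,0,0.08,-0.1,-3.6,0,0.6,0,0,0.08,-0.1,-3.6,0,0.6,0,0,0.07,-0.4,-3.5,0,0.6,0,0,0,0,0,0,0.6,0,0,0,0,0,0,0.6])

```text
time: 6.53
position: [0.4895, -0.0929, 0.1933]
tool_rot: [-0.165, 0.986, 0.0, -0.0]
ft_force: [-0.3, -0.5, -1.0]
grip_width: 0.0521
grip_force: 0.0
```

```bash
python3 - <<'E'
from h import *
c=snap('side','d3');s=snap('scene','s3')
f=lambda c,u,v:cv2.resize(c['image'][v:v+75,u:u+100,::-1],(400,300),interpolation=cv2.INTER_CUBIC)
cv2.imwrite('pics/v3.png',cv2.convertScaleAbs(np.hstack([f(c,145,172),f(s,250,212)]),alpha=1.3,beta=10))
o=robot.get_obs();print(o['time'],o['position'],o['ft_force'],o['tool_rot'],o['q'])
E
```

```text
6.6333 [ 0.48932014 -0.09053523  0.19325996] [-0.15128202  1.25745595 -1.19596204] [-1.67283768e-01  9.85908416e-01  6.57128886e-04 -5.51904642e-04] [-4.08212311e-01  4.11892206e-01  1.78624951e+00  6.17497791e-04
  9.45092721e-01 -2.31551876e+00]
```

View pics/v3.png

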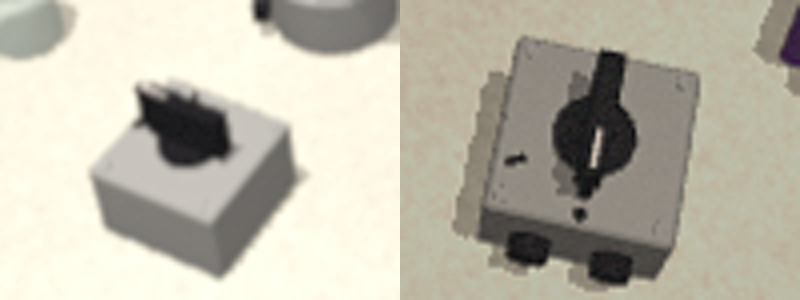

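The square handle's nose (588,185 in the crop) now points at the boss (580,213), so it is off. The tool is aligned over the round isolator, so I'll descend and grip.

send_rows(increments=[0,0,0,0,0,-2,0.6,0,0,0,0,0,-3,0.6,0,0,0,0,0,-3,0.6,0,0,0,0,0,-2,0.6,0,0,0,0,0,-1,0.6,0,0,0,0,0,-0.9,0.6,0,0,0,0,0,0,0.6,0,0,0,0,0,0,0.6])

```text
time: 7.3
position: [0.4904, -0.0908, 0.0748]
tool_rot: [-0.168, 0.986, -0.0, 0.0]
ft_force: [-0.3, -0.3, -0.6]
grip_width: 0.0519
grip_force: 0.0
```

send_rows(increments=[0,0,0,0,0,0,0,0,0,0,0,0,0,0,0,0,0,0,0,0,0,0,0,0,0,0,0,0,0,0,0,0,0,0,0,0,0,0,0,0,0,0,0,0,0,0,0,0,0])

```text
time: 7.88
position: [0.4901, -0.0914, 0.0747]
tool_rot: [-0.168, 0.986, -0.0, 0.0]
ft_force: [0.4, -2.2, 1.1]
grip_width: 0.014
grip_force: 25.5
```

send_rows(increments=[0,0,-0.07,0,0,0,0,0,0,-0.07,0,0,0,0,0,0,-0.07,0,0,0,0,0,0,-0.07,0,0,0,0,0,0,-0.07,0,0,0,0,0,0,-0.07,0,0,0,0,0,0,-0.07,0,0,0,0,0,0,-0.07,0,0,0,0,0,0,-0.07,0,0,0,0,0,0,-0.07,0,0,0,0,0,0,-0.07,0,0,0,0,0,0,-0.07,0,0,0,0,0,0,-0.07,0,0,0,0,0,0,-0.07,0,0,0,0,0,0,-0.06,0,0,0,0,0,0,0,0,0,0,0,0,0,0,0,0,0,0,0,0,0,0,0,0,0])

```text
time: 9.38
position: [0.4901, -0.0913, 0.0747]
tool_rot: [0.344, 0.939, 0.0, 0.0]
ft_force: [0.2, -0.4, 3.0]
grip_width: 0.0142
grip_force: 25.0
```

send_rows(increments=[0,0,0,0,0,0,0.6,0,0,0,0,0,0,0.6,0,0,0,0,0,0,0.6,0,0,0,0,0,0,0.6,0,0,0,0,0,0,0.6,0,0,0,0,0,0,0.6,0,0,0,0,0,1,0.6,0,0,0,0,0,2,0.6,0,0,0,0,0,3,0.6,0,0,0,0,0,3,0.6,0,0,0,0,0,3,0.6,0,0,0,0,-3,0,0.6,0,0,0,0,-4,0,0.6,0,0,0,0,-4,0,0.6,0,0,0,0,-3,0,0.6,0,0,0,0,0,0,0.6,0,0,0,0,0,0,0.6,0,0,0,0,0,0,0.6])

```text
time: 10.88
position: [0.4894, -0.2305, 0.1947]
tool_rot: [0.344, 0.939, 0.0, -0.001]
ft_force: [0.3, 0.4, 0.1]
grip_width: 0.0524
grip_force: 0.0
```

```bash
python3 - <<'E'
from h import *
c=snap('side','d4');s=snap('scene','s4')
f=lambda c,u,v:cv2.resize(c['image'][v:v+75,u:u+100,::-1],(400,300),interpolation=cv2.INTER_CUBIC)
cv2.imwrite('pics/v4.png',cv2.convertScaleAbs(np.vstack([np.hstack([f(c,180,130),f(s,150,200)]),np.hstack([f(c,145,172),f(s,250,212)])]),alpha=1.3,beta=10))
o=robot.get_obs();print(o['time'],o['position'],o['ft_force'])
E
```

```text
10.9833 [ 0.48953851 -0.22962497  0.19460157] [ 0.01951158  0.23552338 -0.40181348]
```

View pics/v4.png

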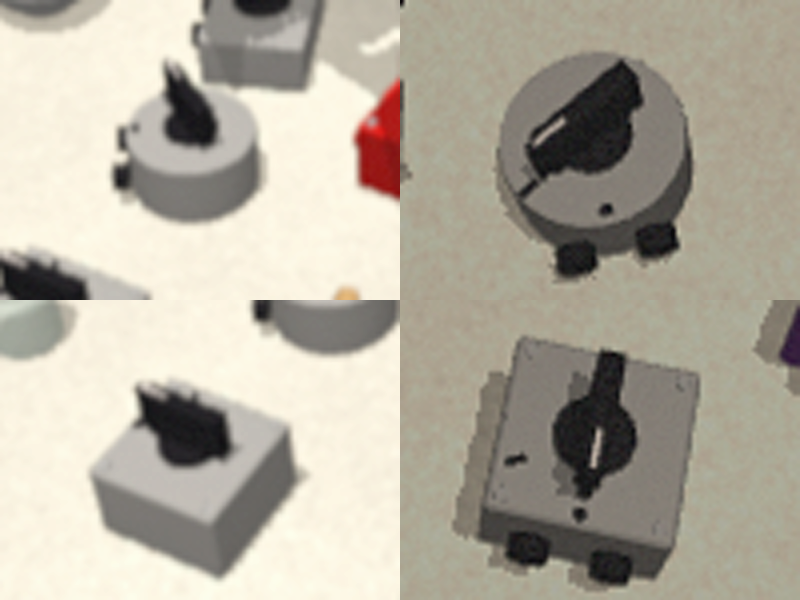

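The round handle's nose is at the rib (528,185), so it is on. The square handle's nose is at the boss (580,513), so it is still off. The arm is clear of both.

```bash
python3 -c "
from rig import robot
print(robot.hand_in())"
```

```text
the job is handed in; nothing more can be done
None
```

The square isolator was turned fully off first, then the round one fully on; both are released in their detents with the arm clear, and the job was handed in at about 11 s (the hand-in returned no verdict).

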